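Take down the caddy cups, nest them on the tea tray and cover the stack

TASK

The tea point is being closed for the night: take the steel caddy cups off the rail, collect any that stand on the table, and nest all of them, upright and fully home one inside the other and without dropping any, in the caddy cup that stands on the black tray, so that one stack stands there. Then close the stack with the wooden lid that lies on the table, seated flat in the mouth of the top cup, and leave the kettle, lamp, porcelain cup and saucer, tea tin and sugar jar where they are.

Things in the scene. Friction and masses are not known exactly. Their poses are not given: they have to be found in the camera images.
- cup_0: steel caddy cup (up to six alike): 95 mm high, cone 44 mm across the foot, then from 66 mm up an upright collar 70 mm across (65 inside), wall 2.5, 90 g, floor 36 mm above the underside: a nested cup stands 36 mm higher, the rim below comes 59 mm up its side. Origin: centre of underside, z up the axis; hook along own +x. Stands on the tray, on its side nearest the rail stand: lowest of the stack. Always present.
- cup_1: caddy cup like cup_0, hung upright on the rail stand by its hook: 22 mm wide, it leaves the rim along the cup's own +x, runs out to 56 mm from the axis and turns down, its tip 76 mm above the underside. Foot 145 mm above the table. Raise it 20 mm before moving off the bar. Grip the collar at right angles to the hook. May be absent.
- cup_2: caddy cup like cup_0, hung upright on the rail stand by its hook: 22 mm wide, it leaves the rim along the cup's own +x, runs out to 56 mm from the axis and turns down, its tip 76 mm above the underside. Foot 145 mm above the table. Raise it 20 mm before moving off the bar. Grip the collar at right angles to the hook. May be absent.
- cup_3: caddy cup like cup_0, hung upright on the rail stand by its hook: 22 mm wide, it leaves the rim along the cup's own +x, runs out to 56 mm from the axis and turns down, its tip 76 mm above the underside. Foot 145 mm above the table. Raise it 20 mm before moving off the bar. Grip the collar at right angles to the hook. May be absent.
- cup_4: caddy cup like cup_0 (hook as on cup_1), standing upright on the table to the right, in front of the rail stand, hook within a quarter turn of world +x. Grip the collar, clear of the hook. May be absent.
- cup_5: caddy cup like cup_0 (hook as on cup_1), standing upright on the table to the right, in front of the rail stand, hook within a quarter turn of world +x. Grip the collar, clear of the hook. May be absent.
- lid: round wooden lid, 70 g, 72 mm across, standing on its plug on the table to the right. Origin: centre of underside, z up. Plug 56 mm across, 0 to 8 mm up, enters a cup's mouth; flange 72 mm across from 8 to 14 mm; round upright knob 22 mm across from 14 to 46 mm. Seated on a cup, its origin is 87 mm above that cup's underside.
- tray: black bamboo tray, fixed, 300 mm (own x) by 400 mm (own y), rim 26 mm high, floor 8 mm above the table. Origin: centre of the underside. On it stand the kettle, lamp, porcelain cup on a saucer, sugar tongs and cup_0.
- rail (a point): middle of the upper bar of the fixed steel rail stand: level, 10 mm thick, 420 mm long along own y, centre 233 mm above the table, a post at each end (to 244 mm). The cups hang on its own -x side (towards the robot), axes 48 mm from the bar, and lean on a second bar 180 mm above the table, 16 mm nearer the robot. Own +x points away from the robot.
- kettle: red plastic kettle on its black base, 150 mm across, handle reaching 120 mm from the axis, 210 mm high with the base and lid, at the tray's far left. Not to be moved. Origin: centre of the underside.
- lamp: frosted glass lamp base with a bulb, 90 mm across, 167 mm high, on the tray's far side, right of the kettle. Not to be moved. Origin: centre of the underside.
- porcelain_cup: white porcelain cup, 80 mm across, 56 mm high, on the saucer near the front of the tray. Not to be moved. Origin: centre of the underside.
- saucer: white saucer, 132 mm across, 16 mm high. Not to be moved. Origin: centre of the underside.
- tea_tin: grey round tin, 76 mm across, 110 mm high, on the table at the right, beyond the loose cups. Not to be moved. Origin: centre of the underside.
- sugar_jar: glass jar with a wooden cap, 68 mm across, 95 mm high, on the table at the far right. Not to be moved. Origin: centre of the underside.
Mind the look-alikes: they are no part of the job. Leave any red look-alike of the cup_1 alone. Leave any pink or yellow look-alike of the cup_5 alone.

How it is judged:
By the outcome, as a careful person would: the job done as asked, in the order asked, and still so for the second after the job is handed in, with the robot touching nothing.
Of cup_1, cup_2, cup_3, cup_4, cup_5 only 4 to 5 are there at a start; the rules pass over those that are not, and their reading is None.
At some moment in a run one of lid may be knocked a few centimetres aside while the robot is not near it.
It also fails if it takes over 210 s, if anything falls off the work surface, if the arm or the gripper's body presses on something with over 40 N, if the wrist force passes 120 N, or if a joint passes its speed limit or range.

ROBOT

A 7-joint arm with a two-finger parallel gripper is mounted at the origin on the work surface. World frame = base frame: x ahead of the robot, y to its left, z up, the work surface at z = 0. Lengths are in m, angles in rad, forces in N, time in s.
With the tool pointing down it reaches from about 0.425 to 0.95 m from the base axis. Payload 16.7 kg.
Tool frame: the origin (TCP) lies at the very end of the fingers, on their centre line; the grasp point (between the pads) lies r.grasp_offset behind it (r.grasp_offset is the distance from the TCP to the grasp point, in m); z points along the fingers, y is the line along which they close (so a half turn about z gives the same grasp; the last joint's range is limited). The gripper opens to 94 mm and grips with 3 to 60 N. Pads are 16 mm wide; open, the fingers measure 119 mm over their backs; the gripper's body (75 mm by 177 mm) begins 78 mm behind the grasp point.
Start: joints at [-1.381, 0.426, 0.074, 1.606, -0.034, 1.111, -0.067], TCP at [0.224, 0.637, 0.172] pointing down, gripper open.
Joint ranges: [-2.85, 2.85], [-0.5, 2.14], [-1.23, 1.37], [0.21, 2.46], [-1.02, 4.16], [0.16, 2.05], [-2.73, 2.73]. Speed limits (rad/s): [1.89, 1.89, 2.39, 2.39, 3.01, 3.01, 3.01].

INTERFACE

Orientations are given as a 3x3 rotation matrix whose columns are the frame's x, y, z axes.
In Python, from plant import r gives the robot as it stands. Calls block until the motion is done:
- r.movep(position, orientation): joint-space move of the TCP to a pose.
- r.move_straight(position, velocity=0.15, attitude=None, guard=None): straight line of the TCP; attitude=None keeps the orientation; velocity is the mean speed in m/s. With guard (N) it stops when the force on the tool has changed by that much, and returns True; else False.
- r.move_j(angles): joint-space move.
- r.command_gripper(opening, f_grip=None): finger opening in m; f_grip is the grip in N (None keeps the last); returns when the fingers have stopped.
- r.dwell(seconds).
- r.solve_ik(position, orientation): joint angles nearest the present ones, or None.
- r.capture(name): name is "scene" or "top" or "wrist"; returns a dict with "frame" (420x560x3 uint8, red, green, blue), "fov_y" (degrees; the focal length in pixels is half the picture's height over the tangent of half this angle, whatever the lens; pixels are square), "cx", "cy" (the principal point, pixels), "R" (3x3) and "t" (3): a world point X has camera coordinates R X + t. Camera axes: x right, y down, z forward; pixel columns grow to the right and rows downward; lengths in m; the calibration is good to about 2 mm. The wrist camera is an equidistant fisheye: a pixel r from the principal point sees the ray r / f radians off the axis. A picture is of the moment at which its call begins. There is no depth.
A pose or a line that the arm cannot do raises r.IKError and nothing moves.
- r.hand_in(): hands the job in; it is judged then, once.
Readings, each from a call of its own:
- r.current_time_s(): time.
- r.current_q(): joint angles.
- r.current_qvel(): joint speeds.
- r.current_joint_torque(): joint torques, N m.
- r.current_tool_pos(): TCP position.
- r.current_orientation(): TCP orientation.
- r.current_ft_force(): force on the tool from outside, world axes, zero at the start.
- r.current_wrist_torque(): the same for the moment, N m.
- r.current_grip_width(): finger opening in m.
- r.current_grip_force(): force on a finger pad.
Only numpy, scipy, OpenCV 4.12 (cv2) and the standard library are available. Lean on these libraries where they do the work, as an engineer would, in place of code of your own. Each camera call takes 0.05 s, during which the arm holds its last target. There are 200 camera calls.

## Working session

There is one attempt and no reset: what is moved stays moved. The work goes in short steps, each a Python script; the robot and the scene stay as the last script left them, time stands still between calls to the robot, and variables do not carry over. Pictures are saved under pics/ and viewed, at most 17 in all, crops included, and the job is handed in when it is done.

```bash
ls; mkdir -p pics
python3 - <<'E'
from plant import r
import cv2, numpy as np
for n in ("scene","top","wrist"):
    c=r.capture(n); cv2.imwrite(f"pics/{n}0.png",c["frame"][:,:,::-1])
    R=np.array(c["R"]);print(n,c["fov_y"],c["cx"],c["cy"],(-R.T@c["t"]).round(3),R.round(2).tolist())
print(r.grasp_offset,r.current_tool_pos(),np.round(r.current_orientation(),2).tolist())
E
```

```text
pics
scene 55.582359955153485 281.3125741479863 215.04864598312986 [ 1.247 -0.561  1.014] [[0.6, 0.8, -0.02], [0.56, -0.44, -0.7], [-0.57, 0.41, -0.71]]
top 56.60059690189498 279.41414582774036 208.7239786940514 [ 0.462 -0.063  1.288] [[0.01, -1.0, -0.0], [-0.99, -0.01, -0.1], [0.1, 0.0, -1.0]]
wrist 65.70646984690485 279.0493629550079 209.621710033191 [0.153 0.662 0.385] [[0.33, 0.94, -0.0], [0.91, -0.32, 0.25], [0.24, -0.09, -0.97]]
0.0188 [0.2242435  0.63628408 0.17155488] [[-0.94, 0.33, -0.0], [0.33, 0.94, -0.0], [-0.0, -0.0, -1.0]]
```

View pics/scene0.png

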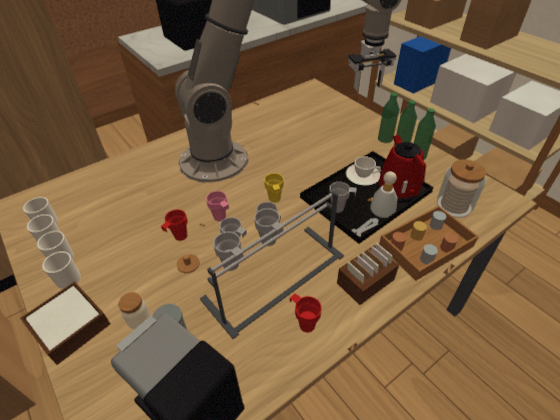

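View pics/top0.png

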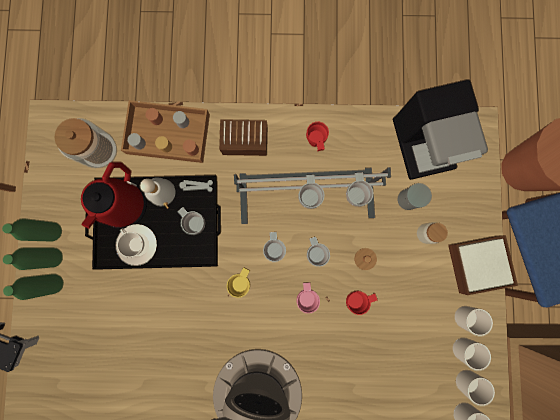

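Candidates in the top view: steel cups at (193,223) on the tray, (311,195) and (360,193) on the rail, and (275,250) and (317,255) loose on the table. The lid is at (365,259). The look-alikes are red at (358,301) and (317,133), pink at (308,300) and yellow at (238,285). I'll check one crop for a third hung cup and for the hook directions.

```bash
cat > h.py <<'E'
from plant import r
import cv2, numpy as np
def focal(c): return c["frame"].shape[0]/2/np.tan(np.radians(c["fov_y"]/2))
def ray(c,u,v,fish=False):
    f=focal(c); d=np.array([(u-c["cx"])/f,(v-c["cy"])/f,1.])
    if fish:
        a=np.hypot(d[0],d[1]); s=np.sin(a)/a if a>1e-9 else 1; d=np.array([d[0]*s,d[1]*s,np.cos(a)])
    R=np.array(c["R"]); return -R.T@np.array(c["t"]), R.T@d
def onz(c,u,v,z,fish=False):
    o,d=ray(c,u,v,fish); return o+d*(z-o[2])/d[2]
def proj(c,X,fish=False):
    p=np.array(c["R"])@np.array(X)+np.array(c["t"]); f=focal(c)
    if fish:
        a=np.arctan2(np.hypot(p[0],p[1]),p[2]); k=a/max(np.hypot(p[0],p[1]),1e-9)
        return np.array([c["cx"]+f*k*p[0],c["cy"]+f*k*p[1]])
    return np.array([c["cx"]+f*p[0]/p[2],c["cy"]+f*p[1]/p[2]])
def down(yaw):
    "tool z down, tool y (closing line) at angle yaw from world x"
    y=np.array([np.cos(yaw),np.sin(yaw),0]); z=np.array([0,0,-1.]); return np.column_stack([np.cross(y,z),y,z])
E
python3 - <<'E'
from h import *
t=r.capture("top"); s=r.capture("scene")
a=cv2.resize(t["frame"][160:280,170:400],None,fx=3.4,fy=3.4,interpolation=cv2.INTER_CUBIC)[:,:,::-1]
b=cv2.resize(s["frame"][170:340,190:370],None,fx=3.4,fy=3.4,interpolation=cv2.INTER_CUBIC)[:,:,::-1]
cv2.imwrite("pics/a.png",a);cv2.imwrite("pics/b.png",b)
for n,u,v,z in [("c0",193,223,.103),("h1",311,195,.24),("h2",360,193,.24),("l4",275,250,.095),("l5",317,255,.095),("lid",365,259,.04),("railL",237,180,.244),("railR",388,172,.244)]:
    print(n,onz(t,u,v,z).round(3))
E
```

```text
c0 [0.533 0.202 0.103]
h1 [ 0.606 -0.146  0.24 ]
h2 [ 0.613 -0.279  0.24 ]
l4 [ 0.455 -0.049  0.095]
l5 [ 0.442 -0.177  0.095]
lid [ 0.431 -0.334  0.04 ]
railL [0.643 0.055 0.244]
railR [ 0.671 -0.354  0.244]
```

View pics/a.png

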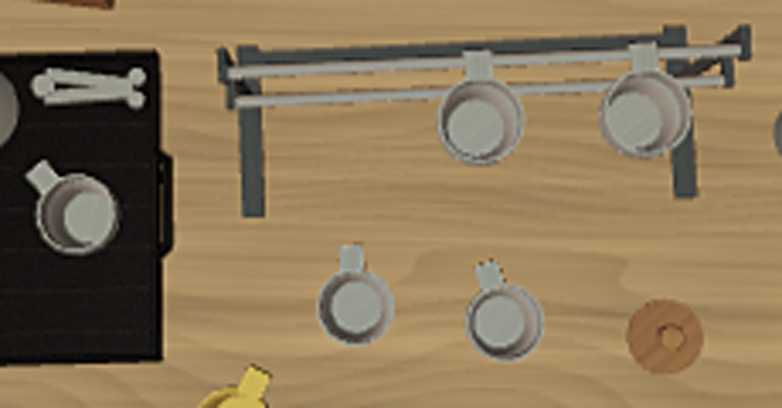

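View pics/b.png

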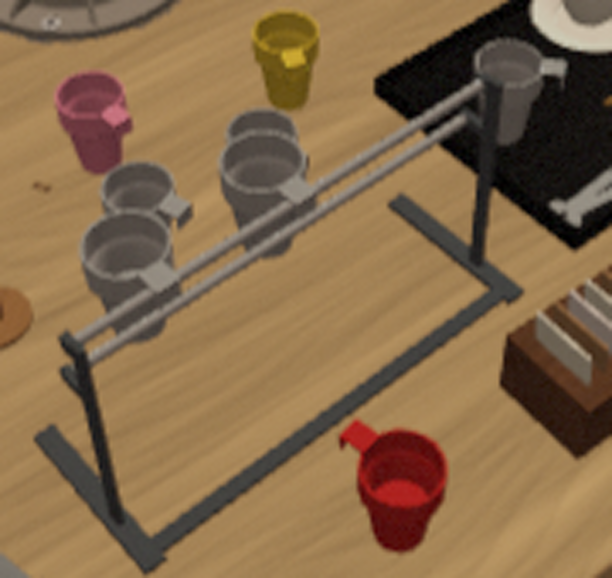

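The crops show exactly four cups to collect: two hung at top (311,195) and (360,193), and two loose at (275,250) and (317,255). cup_0 is at (193,223). The red cup beyond the rail, the pink one and the yellow one are the look-alikes. The rail runs about 4° off world y. Next I raise the arm, go above the first hung cup and look from there.

Run:
```python
from h import *
p=r.current_tool_pos(); r.move_straight([p[0],p[1],.42],.3)
r.movep([.53,-.146,.40],down(np.radians(94)))
c=r.capture("wrist"); cv2.imwrite("pics/w1.png",c["frame"][:,:,::-1])
print(r.current_time_s(),r.current_tool_pos(), np.round(r.current_q(),2))
for X in [(.606,-.146,.24),(.613,-.279,.24),(.455,-.049,.095),(.442,-.177,.095)]: print(proj(c,X,True).round(0))
```

```text
4.225 [ 0.5302684  -0.14538903  0.39995101] [-0.94  0.19  1.3   1.59 -0.19  1.5   2.02]
[273. 251.]
[170. 247.]
[342. 131.]
[262. 117.]
```

View pics/w1.png

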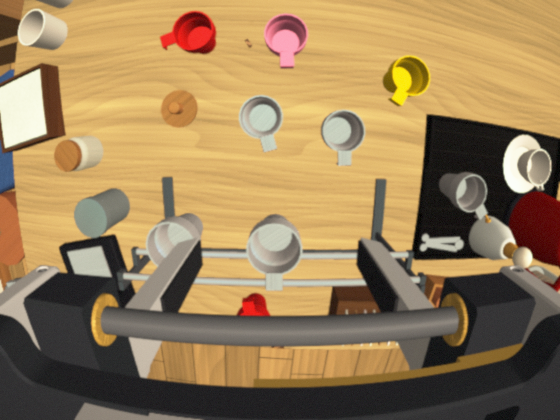

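The wrist view has its up direction towards the robot. The hung cup's rim is near (273,243), loose cups are at (262,117) and (343,131), and cup_0 is at (465,190). The projections from the top view agree to within a few pixels. I'll fit the rims and check IK for both half-turn grasps.

```bash
cat >> h.py <<'E'
def rim(c,X,fish,rad=.0338):
    "refine rim centre near X: circle fit around the guess on the rim plane rectified to metric, 0.5 mm/px"
    S=.0005; n=161
    g=(np.arange(n)-n//2)*S
    pts=np.array([[proj(c,(X[0]+a,X[1]+b,X[2]),fish) for b in g] for a in g],np.float32)
    im=cv2.remap(c["frame"],pts[:,:,0],pts[:,:,1],cv2.INTER_CUBIC)
    gray=cv2.GaussianBlur(cv2.cvtColor(im,cv2.COLOR_RGB2GRAY),(0,0),2)
    h=cv2.HoughCircles(gray,cv2.HOUGH_GRADIENT,1.5,200,param1=40,param2=8,minRadius=int(.0315/S),maxRadius=int(.0365/S))
    if h is None: return None,im
    v,w,R=h[0][0]
    cv2.circle(im,(int(v),int(w)),int(R),(0,255,0),1)
    return np.array([X[0]+(w-n//2)*S,X[1]+(v-n//2)*S,X[2],R*S]),im
E
python3 - <<'E'
from h import *
T=dict(c0=(.533,.202,.103),h1=(.606,-.146,.24),h2=(.613,-.279,.24),l4=(.455,-.049,.095),l5=(.442,-.177,.095))
rows=[]
t=r.capture("top");w=r.capture("wrist")
for cam,f in ((t,False),(w,True)):
    row=[]
    for k,X in T.items():
        q,im=rim(cam,X,f); print(k,None if q is None else q.round(4)); row.append(im)
    rows.append(np.hstack(row))
cv2.imwrite("pics/r1.png",np.vstack(rows)[:,:,::-1])
for k,X in {**T,'lid':(.431,-.334,.04)}.items():
    for y in (90,-90,0,180):
        q=r.solve_ik([X[0],X[1],.4],down(np.radians(y+4))); print(k,y,None if q is None else np.round(q,2))
E
```

```text
c0 [0.5316 0.2051 0.103  0.0328]
h1 [ 0.5941 -0.1279  0.24    0.0361]
h2 None
l4 [ 0.4559 -0.0481  0.095   0.0335]
l5 None
c0 [0.5324 0.2059 0.103  0.0361]
h1 [ 0.6054 -0.1451  0.24    0.0318]
h2 [ 0.6109 -0.2774  0.24    0.0328]
l4 [ 0.4536 -0.0481  0.095   0.0327]
l5 [ 0.4421 -0.1806  0.095   0.0323]
c0 90 [-1.45  0.24  1.23  1.55 -0.23  1.51  1.42]
c0 -90 [-1.45  0.24  1.23  1.55 -0.23  1.51 -1.72]
c0 0 [-1.45  0.24  1.23  1.55 -0.23  1.51 -0.15]
c0 180 [-0.38  0.14 -0.11  1.5   0.02  1.5   2.72]
h1 90 [-0.68  0.4   1.2   1.43 -0.37  1.55  2.13]
h1 -90 [-0.69  0.41  1.22  1.43 -0.39  1.56 -1.  ]
h1 0 [-0.73  0.5   1.36  1.44 -0.49  1.59  0.66]
h1 180 [-0.69  0.41  1.22  1.43 -0.39  1.56 -2.57]
h2 90 [-0.36  0.51  1.14  1.31 -0.46  1.6   2.36]
h2 -90 [-0.38  0.54  1.21  1.31 -0.5   1.62 -0.75]
h2 0 [-0.41  0.62  1.35  1.31 -0.6   1.66  0.9 ]
h2 180 [-0.38  0.54  1.21  1.31 -0.5   1.62 -2.32]
l4 90 [-1.09 -0.23  0.88  1.76  0.18  1.53  1.42]
l4 -90 [ 1.15 -0.04 -1.11  1.67 -0.04  1.49 -1.46]
l4 0 [-1.21 -0.28  0.95  1.76  0.23  1.55 -0.21]
l4 180 None
l5 90 [-0.83 -0.17  0.95  1.73  0.14  1.52  1.75]
l5 -90 [ 0.94 -0.   -0.68  1.65 -0.    1.49 -1.24]
l5 0 [-0.96 -0.23  1.02  1.73  0.19  1.53  0.12]
l5 180 None
lid 90 [-0.6   0.2   1.37  1.6  -0.19  1.5   2.42]
lid -90 [-0.52  0.14  1.22  1.6  -0.13  1.49 -0.79]
lid 0 [-0.52  0.14  1.22  1.6  -0.13  1.49  0.78]
lid 180 [-0.52  0.14  1.22  1.6  -0.13  1.49 -2.36]
```

View pics/r1.png

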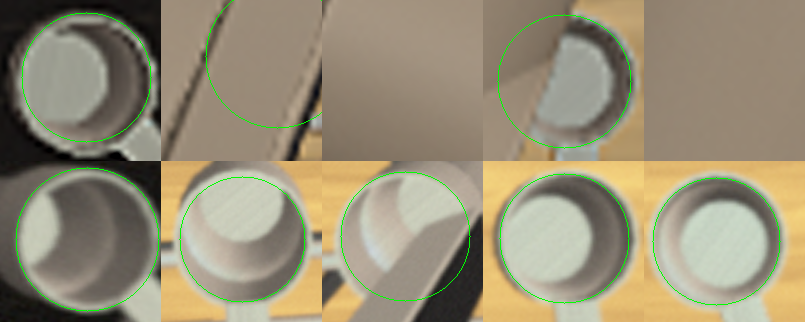

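The wrist fits are good: cup_0 at (0.532, 0.2055), h1 at (0.605, −0.145), h2 at (0.611, −0.2775), and the loose cups as expected. I'll switch to a more central arm posture and fetch h1.

```bash
cat >> h.py <<'E'
G=.068                      # TCP height above the underside of a gripped cup
STACK=np.array([.532,.2055])
def grab(x,y,zu,yaw,approach=.12):
    r.command_gripper(.088,20)
    r.movep([x,y,zu+G+approach],down(yaw))
    r.move_straight([x,y,zu+G],.12)
    r.command_gripper(.05,20)
    print("width",r.current_grip_width(),"force",r.current_grip_force(),"t",r.current_time_s())
def nest(k,yaw,off=(0,0)):
    x,y=STACK+off; z=.008+.036*k+G
    r.movep([x,y,max(z+.085,.30)],down(yaw))
    r.move_straight([x,y,z+.045],.2)
    hit=r.move_straight([x,y,z-.004],.04,guard=6)
    p=r.current_tool_pos(); print("nest",k,hit,"z err mm",1000*(p[2]-z),"w",r.current_grip_width(),"F",np.round(r.current_ft_force(),1))
def release(k):
    x,y,z=r.current_tool_pos()
    r.command_gripper(.088); r.move_straight([x,y,.008+.036*k+G+.10],.15)
    print("t",r.current_time_s())
E
python3 - <<'E'
from h import *
r.move_j([.23,.2,0,1.5,0,1.45,-1.27]); print(r.current_tool_pos())
Y=np.radians(-87)
grab(.605,-.145,.145,Y)
print(np.round(r.current_q(),2))
r.move_straight([.605,-.145,.145+G+.032],.08)
r.move_straight([.52,-.145,.145+G+.032],.15)
r.move_straight([.52,-.10,.33],.2)
print("w",r.current_grip_width(),r.current_time_s())
nest(1,Y)
c=r.capture("scene"); cv2.imwrite("pics/s2.png",cv2.resize(c["frame"][130:270,240:460],None,fx=3,fy=3)[:,:,::-1])
E
```

```text
[ 0.56585286 -0.19839807  0.36499275]
width 0.049651263273549476 force 0.0 t 9.8417
[ 0.16  0.31 -0.04  1.68  0.01  1.15 -1.4 ]
w 0.04974881132539995 11.7417
nest 1 False z err mm -3.72706769795568 w 0.04991638547610056 F [-0.9 -0.2 -0.2]
```

View pics/s2.png

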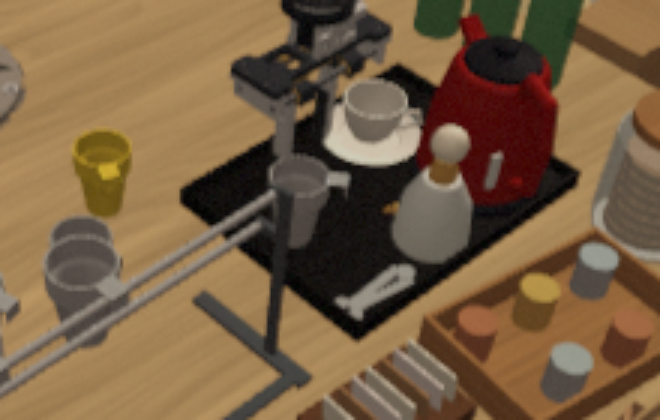

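The grasp missed: the fingers closed to 50 mm on nothing and the hung cups are still in place. In the crop the gripper sits behind and above cup_0's rim at (300,175). I'll compare the reported TCP with what the pictures show.

Run:
```python
from h import *
p=r.current_tool_pos();O=r.current_orientation(); print(p,np.round(O,3).tolist())
s=r.capture("scene");t=r.capture("top");w=r.capture("wrist")
im=[]
for c,f in ((s,0),(t,0),(w,1)):
    F=c["frame"].copy()
    a=proj(c,p,f); print(a.round(1), proj(c,(.532,.2055,.103),f).round(1))
    k=4;x,y=int(a[0]),int(a[1]); x0=min(max(x-50,0),460);y0=min(max(y-60,0),300)
    q=cv2.resize(F[y0:y0+120,x0:x0+100],None,fx=2.6,fy=2.6,interpolation=cv2.INTER_CUBIC)
    for X,col in ((p,(255,0,0)),(p+O[:,1]*.025,(0,255,0)),(p-O[:,1]*.025,(0,255,0)),((.532,.2055,.103),(0,0,255))):
        b=(proj(c,X,f)-[x0,y0])*2.6; cv2.circle(q,(int(b[0]),int(b[1])),3,col,-1)
    im.append(q)
cv2.imwrite("pics/chk.png",np.hstack(im)[:,:,::-1])
```

```text
[0.53215198 0.20556871 0.10825292] [[0.999, 0.052, 0.0], [0.052, -0.999, 0.0], [0.0, -0.0, -1.0]]
[338.7 186.3] [338.5 187.5]
[191.3 223.3] [191.7 223.4]
[280.1 232.3] [280.1 230.1]
```

View pics/chk.png

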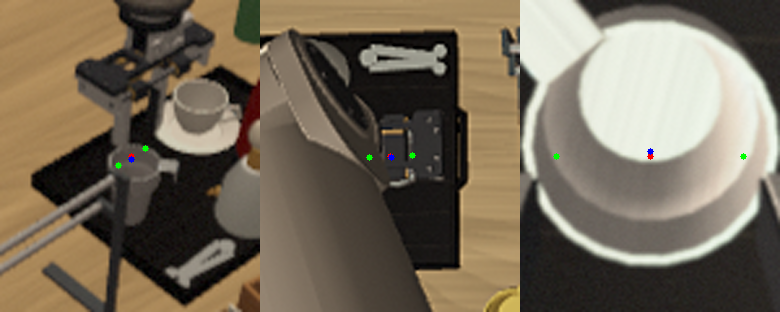

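The projected TCP and cup_0's centre agree in all three views. The fingertips at crop (120,145) and (160,135) look higher than the projected tip points. I'll look at the fingers in the full wrist view, after opening and lifting a little.

Run:
```python
from h import *
p=r.current_tool_pos();O=r.current_orientation()
r.move_straight([p[0],p[1],.20],.2); p=r.current_tool_pos()
print(r.current_grip_width())
im=[]
for c,f in ((r.capture("wrist"),1),(r.capture("scene"),0)):
    F=c["frame"].copy()
    for d in (0,.025,-.025):
        for z,col in ((0,(0,255,0)),(-.0188,(255,0,0)),(-.05,(0,0,255))):
            b=proj(c,p+O[:,1]*d+O[:,2]*z,f); cv2.circle(F,(int(b[0]),int(b[1])),1,col,-1)
    im.append(F)
a=im[0][80:380,130:430]; b=cv2.resize(im[1][110:210,290:390],(300,300),interpolation=cv2.INTER_CUBIC)
cv2.imwrite("pics/f.png",np.hstack([a,b])[:,:,::-1])
```

```text
0.05007523122473387
```

View pics/f.png

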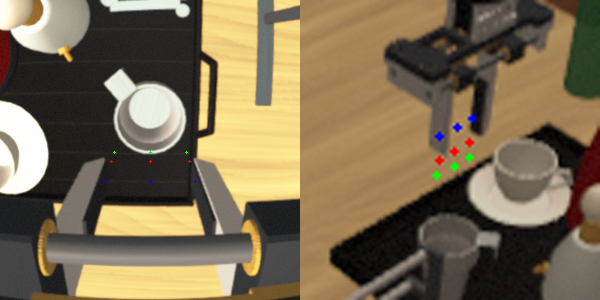

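The drawn TCP points hang about 30 mm below the visible fingertips in both views: scene crop tip (440,152) against TCP (437,176). So the fingers really end short of the reported TCP, which explains the miss. A light guarded touch on bare table will give the true offset.

Run:
```python
from h import *
Y=np.radians(-87)
r.move_straight([.532,.2055,.30],.3)
r.command_gripper(.02,20)
r.movep([.455,.075,.14],down(Y))
print(np.round(r.current_ft_force(),2))
r.move_straight([.455,.075,.03],.15,guard=5)
h=r.move_straight([.455,.075,-.045],.02,guard=4)
print(h,r.current_tool_pos(),r.current_ft_force(),r.current_time_s())
r.move_straight([.455,.075,.12],.2)
```

```text
[0.19 0.37 0.17]
True [ 0.45502401  0.07497205 -0.03315125] [-1.74978548 -0.54870505  9.03502655] 21.7
```

True fingertip offset is 33 mm: contact came at a reported z of −0.033. I'll correct G and retry h1.

```bash
sed -i 's/^G=.068.*/G=.036   # reported TCP above underside of a gripped cup (finger tips are 33 mm above the reported TCP)/' h.py
python3 - <<'E'
from h import *
Y=np.radians(-87)
r.move_straight([.455,.0,.30],.3)
grab(.605,-.145,.145,Y)
if r.current_grip_width()>.06:
    r.move_straight([.605,-.145,.145+G+.032],.08)
    r.move_straight([.52,-.145,.145+G+.032],.15)
    r.move_straight([.52,-.10,.30],.2)
    print("w",r.current_grip_width(),r.current_time_s())
    nest(1,Y)
c=r.capture("scene"); w=r.capture("wrist")
cv2.imwrite("pics/s3.png",np.hstack([cv2.resize(c["frame"][130:250,270:430],(480,360)),cv2.resize(w["frame"][80:320,160:360],(300,360))])[:,:,::-1])
E
```

```text
width 0.06865245896433506 force 19.98402119614184 t 26.975
w 0.06886021905753474 28.8833
nest 1 True z err mm 0.4645292329550632 w 0.06873585627204336 F [ 1.  -0.4  2.7]
```

View pics/s3.png

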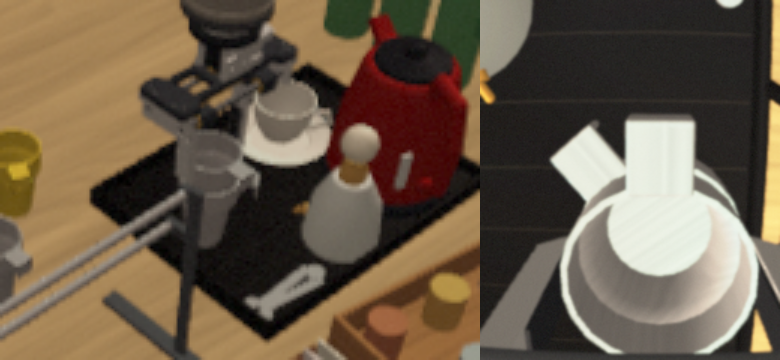

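The cup is nested in cup_0, with a height error of 0.5 mm on contact. I'll release it and fetch the second hung cup.

Run:
```python
from h import *
Y=np.radians(-87)
release(1)
q,im=rim(r.capture("wrist"),(*STACK,.139),True); print("rim",q)
p=r.current_tool_pos(); r.move_straight([p[0],p[1],.30],.25)
r.movep([.52,-.10,.32],down(Y))
grab(.611,-.2775,.145,Y)
if r.current_grip_width()>.06:
    r.move_straight([.611,-.2775,.145+G+.032],.08)
    r.move_straight([.525,-.2775,.145+G+.032],.15)
    r.move_straight([.525,-.15,.30],.25)
    print("w",r.current_grip_width(),r.current_time_s())
    nest(2,Y)
```

```text
t 33.5167
rim [0.532875 0.205625 0.139    0.03525 ]
width 0.06841067127975627 force 19.981987138744444 t 37.9917
w 0.06848826033719423 40.0333
nest 2 True z err mm 0.8043038559738536 w 0.0688627607192204 F [-0.8  0.1  3.3]
```

Run:
```python
from h import *
release(2)
p=r.current_tool_pos(); r.move_straight([p[0],p[1],.30],.25)
Y=np.radians(-85)
r.movep([.45,-.10,.25],down(Y))
c=r.capture("wrist"); ims=[]
for X in ((.454,-.048,.095),(.442,-.179,.095)):
    q,im=rim(c,X,True); print(q.round(4)); ims.append(im)
    if X[1]>-.1: A=q
cv2.imwrite("pics/r2.png",np.hstack(ims)[:,:,::-1])
t=r.capture("top"); cv2.imwrite("pics/t2.png",cv2.resize(t["frame"][160:320,170:400],None,fx=3,fy=3)[:,:,::-1])
```

```text
t 44.5417
[ 0.4534 -0.0464  0.095   0.032 ]
[ 0.4429 -0.1804  0.095   0.0327]
```

View pics/r2.png

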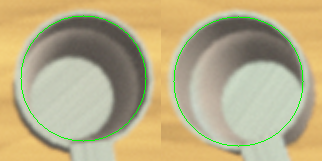

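Both loose cups have a clear rim fit. Their hooks are about 12° and 21° off +x, so I grip at right angles to each.

Run:
```python
from h import *
for k,x,y,a in ((3,.4534,-.047,-78),(4,.4428,-.1803,-69)):
    Y=np.radians(a)
    grab(x,y,0,Y)
    if r.current_grip_width()<.06: break
    r.move_straight([x,y,.15],.15); r.move_straight([x+.02,y+.03,.30],.25)
    print("w",r.current_grip_width(),r.current_time_s())
    nest(k,Y)
    e=r.current_tool_pos()[2]-(.008+.036*k+G)
    if k==3 and abs(e)<.0025:
        release(3); q,im=rim(r.capture("wrist"),(*STACK,.008+.036*3+.095),True); print("rim",q)
        p=r.current_tool_pos(); r.move_straight([p[0],p[1],.32],.25)
        r.movep([.45,-.10,.30],down(Y))
    elif k==3: break
c=r.capture("scene"); cv2.imwrite("pics/s4.png",cv2.resize(c["frame"][90:250,230:430],(750,600))[:,:,::-1])
```

```text
width 0.06937037803635873 force 20.002029896713793 t 48.65
w 0.0697962542906973 50.325
nest 3 True z err mm 0.007260466417996492 w 0.06977477074288821 F [ 0.8 -0.5  5.4]
t 54.2583
rim [0.532875 0.206375 0.211    0.032475]
width 0.06882209805552056 force 19.915907084941864 t 58.4417
w 0.0687105189579544 60.1167
nest 4 True z err mm -0.07368441126276437 w 0.06867182465340184 F [ 0.2 -0.8  4.7]
```

View pics/s4.png

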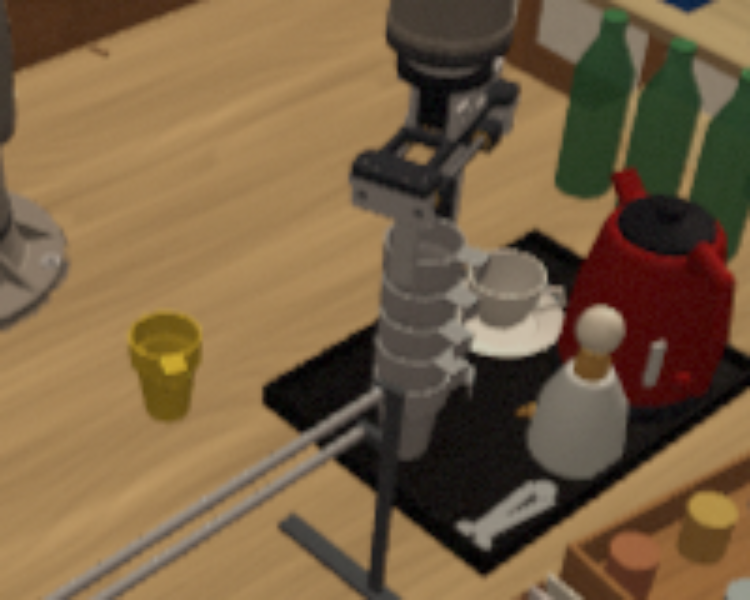

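Five cups stand evenly spaced in the stack. I'll release and go to look at the lid.

Run:
```python
from h import *
release(4)
q,im=rim(r.capture("wrist"),(*STACK,.008+.036*4+.095),True); print("rim",q)
p=r.current_tool_pos(); r.move_straight([p[0],p[1],.36],.25)
Y=np.radians(-110)
r.movep([.431,-.28,.25],down(Y))
c=r.capture("wrist")
q,im=rim(c,(.431,-.334,.014),True); print("lid",q)
F=c["frame"].copy()
for X in ((.431,-.334,.014),) + ((q[:3],) if q is not None else ()):
    b=proj(c,X,True); print(b); cv2.circle(F,(int(b[0]),int(b[1])),2,(0,255,0),-1)
cv2.imwrite("pics/l.png",F[:,:,::-1])
```

```text
t 64.3667
rim [0.532125 0.205625 0.247    0.036075]
lid [ 0.44012499 -0.29787499  0.014       0.03525   ]
[316.4648397  165.39735802]
[289.900835   167.80727847]
```

View pics/l.png

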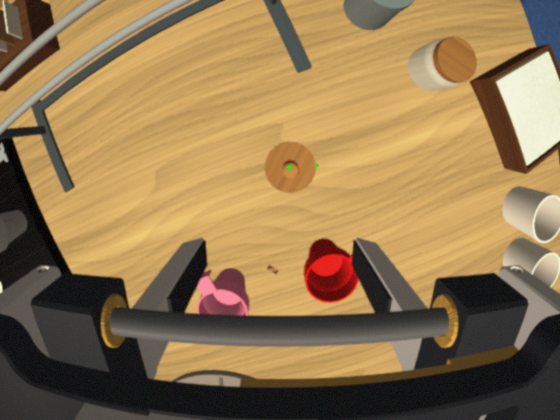

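The lid has been knocked aside: it is now at pixel (290,167), world (0.440, −0.298). I'll refit it, grip the knob and close the stack.

Run:
```python
from h import *
Y=np.radians(-110)
q,im=rim(r.capture("wrist"),(.440,-.298,.014),True); print("lid",q)
x,y=q[:2]; g=-.016
assert np.hypot(x-.44,y+.298)<.006
r.command_gripper(.06,15)
r.movep([x,y,.10],down(Y))
q,im=rim(r.capture("wrist"),(x,y,.014),True); print("lid",q)
r.move_straight([x,y,g],.1,guard=8)
print("z",r.current_tool_pos()[2])
r.command_gripper(.0,15); print("w",r.current_grip_width(),r.current_grip_force())
if r.current_grip_width()>.015:
    r.move_straight([x,y,.15],.12); r.move_straight([.47,-.2,.34],.25)
    print("w",r.current_grip_width(),r.current_time_s())
    sx,sy=.5325,.2058; Y2=np.radians(-90)
    r.movep([sx,sy,.33],down(Y2))
    r.move_straight([sx,sy,.239+g+.02],.15)
    h=r.move_straight([sx,sy,.239+g-.005],.025,guard=5)
    print(h,"err mm",1000*(r.current_tool_pos()[2]-.239-g),r.current_ft_force(),r.current_time_s())
c=r.capture("scene"); w=r.capture("wrist")
cv2.imwrite("pics/s5.png",np.hstack([cv2.resize(c["frame"][110:230,270:430],(480,360)),cv2.resize(w["frame"][80:320,180:380],(300,360))])[:,:,::-1])
```

```text
lid [ 0.44087499 -0.29787502  0.014       0.03525   ]
lid [ 0.44024999 -0.29775002  0.014       0.03525   ]
z -0.015449042847434771
w 0.021249313477373015 15.00007477530744
w 0.021648201576372164 72.675
True err mm 0.23363205361996708 [-0.32377532 -0.74408479  3.73731526] 75.675
```

View pics/s5.png

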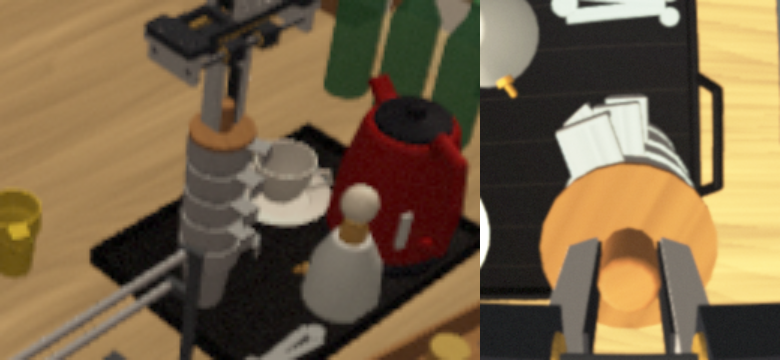

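The lid sits on the top cup's mouth with a height error of 0.2 mm. I'll release, back away and check once before handing in.

Run:
```python
from h import *
r.command_gripper(.06); p=r.current_tool_pos()
r.move_straight([p[0],p[1],.36],.12)
r.movep([.45,-.12,.42],down(np.radians(-90))); r.dwell(.5)
s=r.capture("scene")
cv2.imwrite("pics/end.png",cv2.resize(s["frame"][120:330,180:460],(800,600))[:,:,::-1]); print(r.current_time_s())
```

```text
79.6583
```

View pics/end.png

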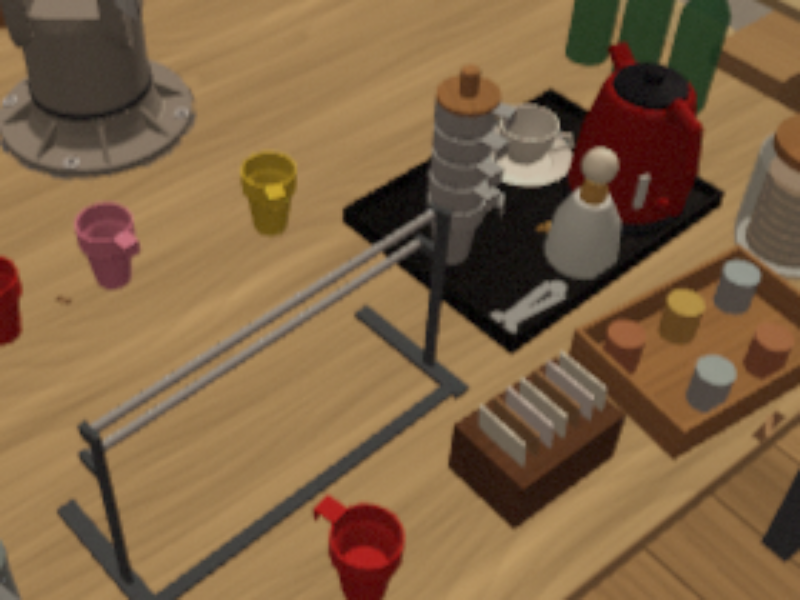

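The rail is empty, and the stack stands upright at (465,170) with the lid flat on top. The kettle, lamp, porcelain cup and saucer are where they were.

```bash
python3 -c "
from plant import r
print(r.hand_in())"
```

```text
the job is handed in; nothing more can be done
None
```

I handed the job in after about 80 s: the four cups present (two from the rail, two from the table) are nested in cup_0 on the tray, the lid is seated flat on top, and the robot is clear of everything.

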